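# Fetch the spare battery from the organiser

### The arm

A 6-joint arm with a two-finger parallel gripper is mounted at the origin on a cart in front of the work surface, level with it; the furniture and walls round the work are solid. World frame = base frame: x ahead of the robot, y to its left, z up, the work surface at z = 0. Lengths are in m, angles in rad, forces in N, time in s.
With the tool pointing down it reaches from about 0.35 to 0.85 m from the base axis. Payload 8.1 kg.
Tool frame: the origin (TCP) lies midway between the tips of the shut fingers; the grasp point (between the pads) lies 19 mm behind it; z points along the fingers, y is the line along which they close (so a half turn about z gives the same grasp; the last joint's range is limited). The gripper opens to 85 mm and grips with 20 to 120 N. Pads are 22 mm wide; open, the fingers measure 114 mm over their backs; the gripper's body (76 mm by 85 mm) begins 54 mm behind the grasp point. The pads swing forward as they close: fully open they stand 13 mm farther back than shut.
Start: joints at [1.097, 0.13, 1.488, -0, 1.523, -0.085], TCP at [0.227, 0.555, 0.231] pointing down, gripper open.
Joint ranges: [-2.96, 2.96], [-0.89, 2.26], [0.02, 2.5], [-1.34, 4.48], [0, 2.73], [-2.66, 2.66]. Speed limits (rad/s): [2.39, 2.39, 2.79, 3.14, 3.14, 3.14].

### API

Orientations are given as a 3x3 rotation matrix whose columns are the frame's x, y, z axes.
In Python, from bench import read_state, read_camera, job gives the robot as it stands.
- The arm moves only by the shell command python3 -m pendant 'ROWS' [FORCE]. ROWS is JSON, a list of rows, each a list of 5 numbers: the opening, from 0 (shut) to 1 (fully open), then the shift along the tool's x, y, z in mm, then the turn about the tool's z in rad. A call has 1 to 5 rows; each row is the pose to reach, as a shift and turn from the pose commanded when the call began, along the tool's axes at that moment; what a row does not reach only later rows make up. A row lasts 1/8 s, in which the tool goes at most 62.5 mm and 10.7 degrees, less where a joint would pass 70% of its speed; a pose out of reach is approached as far as the arm can. A call with a gripper value outside its range is refused whole. The fingers move at their own pace and stop on an object; FORCE is the grip in N (left out, the last holds). Time passes only in rows, so rows that repeat a pose let the fingers close. It gives the time, the measured TCP pose, the force, the opening and the grip force at its end, in the units of the state.
- read_state(): the state, without advancing time (a new reading comes with each control period).
- read_camera(name): name is "side" or "top"; returns a dict with "img" (420x560x3 uint8, red, green, blue), "camera_matrix" (3x3 intrinsics, pixels), "extrinsics" (4x4, takes a point from camera to world coordinates). Camera axes: x right, y down, z forward; pixel columns grow to the right and rows downward; lengths in m; the calibration is good to about 2 mm. A picture is of the moment at which its call begins. There is no depth.
- job.close_job(): hands the job in; it is judged then, once.
The state is a dict: "t": time; "joint_positions": joint angles; "qd": joint speeds; "joint_efforts": joint torques, N m; "eef_pos": TCP position; "orientation": TCP orientation; "ft_force": force on the tool from outside, world axes, zero at the start; "ft_torque": the same for the moment, N m; "finger_gap": opening from 0.0 (shut) to 1.0 (fully open); "finger_force": force on a finger pad.
Only numpy, scipy, OpenCV 4.12 (cv2) and the standard library are available. Lean on these libraries where they do the work, as an engineer would, in place of code of your own. Each camera call takes 0.05 s, during which the arm holds its last target. There are 200 camera calls.

### The job

The radio needs a new battery: open the yellow-lidded compartment of the organiser, take out the battery and lay it in the white tray without letting it fall in from a height. Then shut the yellow lid fully; keep the other three lids shut throughout, and leave the jar, the nail brush and the marker where they are.

Things in the scene. Friction and masses are not known exactly. Their poses are not given: they have to be found in the camera images.
- yellow_box: compartment with the yellow lid: white open box 104 x 70 x 42 mm high, walls and floor 3 mm, standing on a 6 mm base plate; the spare battery lies on its floor, across the box (along y), about 8 mm on the grip side of the middle. Origin: centre of its underside; x points away from the grip side to the hinge side, y along the row, z up. Fixed. The four boxes stand in a row 72 mm apart, in any order, all facing the same way.
- yellow_lid (a joint): hinge of the yellow lid: 0 shut, grows as the lid is lifted, 1.8 rad is its stop (a little past upright). A stiff hinge: it stays at any angle it is left at; moving it takes under 1 N at the grip. No latch.
- yellow_grip (a point): middle of the grip of the yellow lid: a barrel 12 mm thick and 18 mm long (along the box's y) that sticks out in front of the lid's free edge. It lies 124 mm from the hinge axis toward the box's -x and 3 mm above it when shut, its middle 22 mm ahead of the box's front wall; it swings with the lid, and pinched on its two ends it can turn in the fingers.
- yellow_hinge (a point): middle of the hinge axis of the yellow lid, at the rim of the box on its +x side, 50 mm from the middle of the box and 42 mm above its underside; the axis runs along the box's y. The lid is 109 x 68 x 5 mm: an opaque coloured frame with a clear window.
- battery: red and white round battery, 17 mm thick, 50 mm long, 23 g. Origin: centre of its underside as it stood at the start; y runs along its length.
- tray: white open plastic tray, fixed to the counter,, 172 mm (x) x 284 mm (y) x 70 mm high, walls sloping outward. Origin: centre of its underside, x and y along its sides, z up. Floor 4 mm thick from x = -10 to 60 mm and y = -110 to 45 mm, 9 mm elsewhere. Inner floor about 120 x 220 mm.
- red_box: compartment with the red lid: white open box 104 x 70 x 42 mm high, walls and floor 3 mm, standing on a 6 mm base plate; holds a red clothes peg. Origin: centre of its underside; x points away from the grip side to the hinge side, y along the row, z up. Fixed. The four boxes stand in a row 72 mm apart, in any order, all facing the same way.
- red_lid (a joint): hinge of the red lid, like the yellow one; 0 shut. It must stay shut.
- green_box: compartment with the green lid: white open box 104 x 70 x 42 mm high, walls and floor 3 mm, standing on a 6 mm base plate; holds a stub of soap. Origin: centre of its underside; x points away from the grip side to the hinge side, y along the row, z up. Fixed. The four boxes stand in a row 72 mm apart, in any order, all facing the same way.
- green_lid (a joint): hinge of the green lid, like the yellow one; 0 shut. It must stay shut.
- blue_box: compartment with the blue lid: white open box 104 x 70 x 42 mm high, walls and floor 3 mm, standing on a 6 mm base plate; holds a blue clothes peg. Origin: centre of its underside; x points away from the grip side to the hinge side, y along the row, z up. Fixed. The four boxes stand in a row 72 mm apart, in any order, all facing the same way.
- blue_lid (a joint): hinge of the blue lid, like the yellow one; 0 shut. It must stay shut.
- roll_on: bystander: white round jar with a lid, 53 mm across, 68 mm high, standing beyond the row; origin centre of its underside
- nail_brush: bystander: purple nail brush, 30 x 86 x 22 mm, lying beyond the row; origin centre of its underside
- marker: bystander: red and white marker pen, 17 x 135 x 16 mm, lying to the right of the row; origin centre of its underside

How it is judged:
On the way, in this order (a step that is already met when the one before it is completed fails the run):
1. the yellow lid is opened wide (past 1.0 rad) (value of joint yellow_lid above 1 rad), for 0.2 s.
2. the battery lies released in the tray (x of battery in the frame of tray between -0.075 and 0.075 m and y of battery in the frame of tray between -0.13 and 0.13 m and z of battery in the frame of tray between -0.005 and 0.045 m and contact force between battery and the fingers below 0.05 N and linear speed of battery below 0.05 m/s), for 0.2 s.
At the end, for the whole second after the job is handed in: The battery rests in the tray (its origin within 75 mm of the tray's middle along the tray's x, 130 mm along its y, and under 45 mm above the tray's underside, slower than 30 mm/s), and all four lids are shut (under 0.06 rad) (x of battery in the frame of tray between -0.075 and 0.075 m and y of battery in the frame of tray between -0.13 and 0.13 m and z of battery in the frame of tray between -0.005 and 0.045 m and linear speed of battery below 0.03 m/s and value of joint each of yellow_lid, red_lid, green_lid, blue_lid below 0.06 rad); the robot touches nothing.
It fails at once if another lid than the yellow one is opened (past 0.25 rad) (value of joint any of red_lid, green_lid, blue_lid above 0.25 rad).
It fails at once if the battery is let fall: out of all contact while more than 60 mm above the counter (height (world z) of battery above 0.06 m and contact force between battery and anything else below 0.001 N).
It fails at once if the jar, the nail brush or the marker is moved by more than 30 mm (distance of any of roll_on, nail_brush, marker from where it was at the start of the episode above 0.03 m).
It also fails if it takes over 72 s, if anything falls off the work surface, if the arm or the gripper's body presses on something with over 40 N, if the wrist force passes 120 N, or if a joint passes its speed limit or range.

## Working session

There is one attempt and no reset: what is moved stays moved. The work goes in short steps, Python scripts to look and compute and a shell command to move; the robot and the scene stay as the last step left them, time stands still between calls to the robot, and variables do not carry over. Pictures are saved under pics/ and viewed, at most 10 in all, crops included, and the job is handed in when it is done.

```bash
ls; mkdir -p pics; python3 - <<'E'
from bench import read_state, read_camera
import cv2,numpy as np
s=read_state();print(s['t'],s['eef_pos'],np.round(s['orientation'],3).tolist(),s['finger_gap'])
for n in('top','side'):
    c=read_camera(n);cv2.imwrite(f'pics/{n}0.png',c['img'][...,::-1]);print(n,c['camera_matrix'].tolist(),np.round(c['extrinsics'],3).tolist())
E
```

```text
pics
0.0 [0.22717458 0.55473439 0.23024304] [[-0.925, 0.379, -0.001], [0.379, 0.925, -0.002], [0.0, -0.002, -1.0]] 1.001988446965726
top [[441.79040108064123, 0.0, 280.09742409488683], [0.0, 441.79040108064123, 212.93977971898434], [0.0, 0.0, 1.0]] [[-0.001, -0.986, 0.167, 0.418], [-1.0, -0.001, -0.012, -0.023], [0.012, -0.167, -0.986, 1.161], [0.0, 0.0, 0.0, 1.0]]
side [[491.4567957015841, 0.0, 282.8893282719175], [0.0, 491.4567957015841, 206.09830802636412], [0.0, 0.0, 1.0]] [[0.941, 0.238, -0.24, 0.938], [0.337, -0.613, 0.715, -1.043], [0.023, -0.754, -0.657, 1.008], [0.0, 0.0, 0.0, 1.0]]
```

View pics/top0.png

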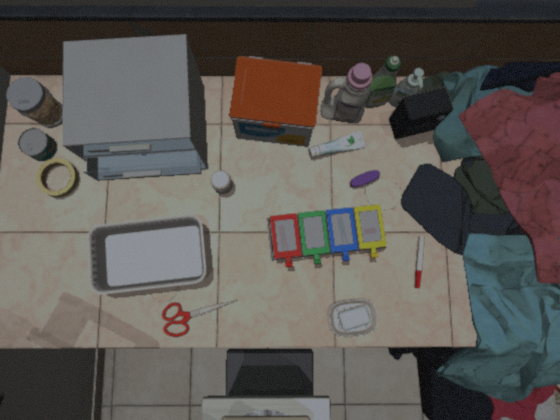

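View pics/side0.png

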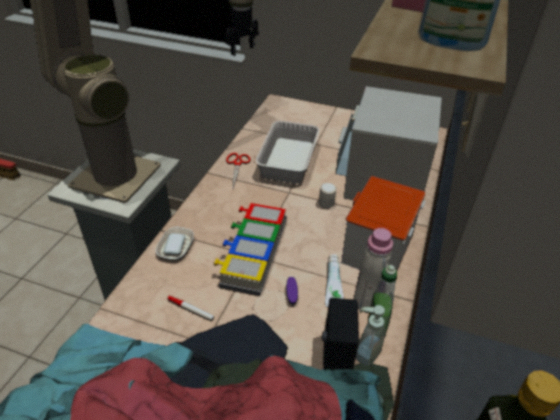

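The top view shows the row with lids red (286,236), green (315,233), blue (342,230) and yellow (370,227), with grips on the robot's side (yellow grip at about (374,251)). The tray is at about (152,255), the marker at (419,262) and the brush at (365,179). Next I measure them.

```bash
cat > h.py <<'E'
import cv2,numpy as np
from bench import read_state, read_camera
def ray(c,uv):
    E=np.array(c['extrinsics']);d=E[:3,:3]@np.linalg.solve(c['camera_matrix'],[uv[0],uv[1],1.]);return E[:3,3],d
def on(c,uv,z):
    o,d=ray(c,uv);return o+d*(z-o[2])/d[2]
def proj(c,p):
    E=np.array(c['extrinsics']);q=c['camera_matrix']@(E[:3,:3].T@(np.array(p)-E[:3,3]));return q[:2]/q[2]
def tri(c1,u1,c2,u2):
    (a,d),(b,e)=ray(c1,u1),ray(c2,u2);s=np.linalg.lstsq(np.c_[d,-e],b-a,rcond=None)[0]
    p,q=a+s[0]*d,b+s[1]*e;return (p+q)/2,np.linalg.norm(p-q)
H={'red':(172,8),'green':(45,85),'blue':(105,130),'yellow':(22,36)}
def mask(c,col,smin=110,vmin=60):
    h=cv2.cvtColor(c['img'],cv2.COLOR_RGB2HSV);lo,hi=H[col];hh=h[...,0]
    m=((hh>=lo)|(hh<=hi)) if lo>hi else ((hh>=lo)&(hh<=hi))
    return (m&(h[...,1]>smin)&(h[...,2]>vmin)).astype(np.uint8)
E
python3 - <<'E'
from h import *
t,s=read_camera('top'),read_camera('side')
for n,c,(x0,y0,x1,y1) in(('top',t,(265,195,395,270)),('side',s,(205,195,295,295))):
  for col in H:
    m=mask(c,col);w=np.zeros_like(m);w[y0:y1,x0:x1]=m[y0:y1,x0:x1]
    cs=max(cv2.findContours(w,0,2)[0],key=cv2.contourArea)
    k=cv2.morphologyEx(cv2.drawContours(w*0,[cs],-1,1,-1),cv2.MORPH_OPEN,np.ones((11,11)))
    body=max(cv2.findContours(k,0,2)[0],key=cv2.contourArea);r=cv2.minAreaRect(body)
    B=cv2.boxPoints(r);W=np.array([on(c,p,.053) for p in B])
    print(n,col,np.round(r[0],1),'ctr',W.mean(0).round(4),'sides',np.linalg.norm(W[1]-W[0]).round(4),np.linalg.norm(W[2]-W[1]).round(4), 'lowest px',cs[:,0][cs[:,0,1].argmax()],cs[:,0][cs[:,0,0].argmin()])
im=t['img'][190:300,260:400,::-1];im2=s['img'][190:300,200:310,::-1]
cv2.imwrite('pics/c1.png',np.vstack([cv2.resize(im,(560,440),interpolation=2)[:300],cv2.resize(im2,(560,560),interpolation=2)[:300]]) if 0 else cv2.hconcat([cv2.resize(im,(448,352),interpolation=2),cv2.resize(im2,(352,352),interpolation=2)]))
E
```

```text
top red [285.6 235.9] ctr [ 0.5478 -0.0503  0.053 ] sides 0.0695 0.1088 lowest px [286 266] [270 217]
top green [313.9 232.7] ctr [ 0.5559 -0.1219  0.053 ] sides 0.0677 0.1067 lowest px [315 263] [299 214]
top blue [341.9 229.9] ctr [ 0.5631 -0.1931  0.053 ] sides 0.0686 0.1099 lowest px [343 260] [327 210]
top yellow [370.  226.8] ctr [ 0.571  -0.2646  0.053 ] sides 0.0678 0.1108 lowest px [371 257] [354 208]
side red [265.4 212.8] ctr [ 0.5512 -0.049   0.053 ] sides 0.0726 0.1106 lowest px [280 224] [239 207]
side green [258.  229.8] ctr [ 0.5576 -0.1227  0.053 ] sides 0.0685 0.1087 lowest px [273 241] [232 225]
side blue [250.6 247.3] ctr [ 0.5644 -0.1932  0.053 ] sides 0.0696 0.1138 lowest px [262 259] [224 241]
side yellow [242.4 267.1] ctr [ 0.5717 -0.2664  0.053 ] sides 0.0738 0.1196 lowest px [257 281] [214 261]
```

View pics/c1.png

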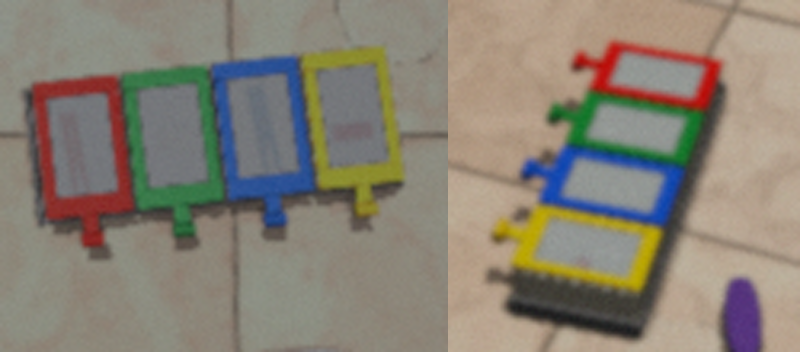

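```bash
cat >> h.py <<'E'
def go(p,yaw=None):
    "shift (mm, tool axes) from the present pose to TCP p; turn so tool y heads at yaw"
    s=read_state();R=np.array(s['orientation']);d=R.T@(np.array(p)-s['eef_pos'])*1000
    y=np.arctan2(R[1,1],R[0,1]);tr=0 if yaw is None else -((yaw-y+np.pi)%(2*np.pi)-np.pi)
    print('shift',d.round(1),'turn',round(tr,3),'t',s['t'])
E
python3 - <<'E'
from h import *
t,s=read_camera('top'),read_camera('side')
for c,(x0,y0,x1,y1) in((t,(366,250,385,262)),(s,(205,255,221,270))):
    m=mask(c,'yellow',80,50);w=m*0;w[y0:y1,x0:x1]=m[y0:y1,x0:x1]
    ys,xs=np.nonzero(w);print(len(xs),xs.min(),xs.max(),ys.min(),ys.max(),on(c,(xs.mean(),ys.mean()),.054).round(4))
print('expected grip px',proj(t,(.5022,-.2728,.054)),proj(s,(.5022,-.2728,.054)))
# tray
h=cv2.cvtColor(t['img'],cv2.COLOR_RGB2HSV);g=((h[...,1]<35)&(h[...,2]>120)).astype(np.uint8)
w=g*0;w[205:305,80:220]=g[205:305,80:220];w=cv2.morphologyEx(w,cv2.MORPH_OPEN,np.ones((5,5)))
c=max(cv2.findContours(w,0,2)[0],key=cv2.contourArea);r=cv2.minAreaRect(c);W=np.array([on(t,p,.009) for p in cv2.boxPoints(r)])
print(r,W.round(3).tolist(),W.mean(0),[np.linalg.norm(W[i]-W[i-1]).round(3) for i in(0,1)])
go((.5022,-.2728,.23),1.678)
E
```

```text
55 370 378 250 257 [ 0.5029 -0.2716  0.054 ]
37 214 220 258 269 [ 0.504  -0.2737  0.054 ]
expected grip px [374.27786127 253.75167841] [216.71807469 261.2316283 ]
((152.8763427734375, 255.41177368164062), (50.78676986694336, 95.81515502929688), 83.51692199707031) [[0.553, 0.427, 0.009], [0.582, 0.18, 0.009], [0.45, 0.161, 0.009], [0.423, 0.404, 0.009]] [0.5020944  0.29268762 0.009     ] [np.float64(0.132), np.float64(0.249)]
shift [-568.2 -661.9    1.3] turn -0.496 t 0.3
```

```bash
python3 -m pendant '[[0.5,-38,-44,0,0],[0.5,-76,-88,0,0],[0.5,-114,-132,0,0],[0.5,-152,-176,0,0],[0.5,-190,-220,0,0]]' 25; python3 -m pendant '[[0.5,-38,-44,0,0],[0.5,-76,-88,0,0],[0.5,-114,-132,0,0],[0.5,-152,-176,0,0],[0.5,-190,-220,0,0]]'; python3 -m pendant '[[0.5,-38,-44,0,0],[0.5,-76,-88,0,0],[0.5,-114,-132,0,0],[0.5,-152,-176,0,-0.1],[0.5,-188,-222,0,-0.25]]';  python3 -m pendant '[[0.5,0,0,0,-0.18],[0.5,0,0,0,-0.246],[0.5,0,0,0,-0.246]]'; python3 -c "
from h import *
go((.5025,-.2727,.042),1.678);go((.5025,-.2727,.1),1.678)"
```

```text
t: 0.92
eef_pos: [0.3201, 0.278, 0.2314]
orientation: [[-0.926, 0.379, 0.001], [0.379, 0.926, 0.0], [-0.001, 0.001, -1.0]]
ft_force: [1.1, -0.2, 0.4]
finger_gap: 0.502
finger_force: 0.0
t: 1.55
eef_pos: [0.4126, 0.0021, 0.2317]
orientation: [[-0.925, 0.379, 0.001], [0.379, 0.925, 0.0], [-0.001, 0.001, -1.0]]
ft_force: [1.1, 1.1, 0.5]
finger_gap: 0.503
finger_force: 0.0
t: 2.17
eef_pos: [0.5025, -0.2746, 0.2313]
orientation: [[-0.991, 0.134, 0.0], [0.134, 0.991, -0.0], [-0.0, 0.0, -1.0]]
ft_force: [1.8, 0.9, 1.0]
finger_gap: 0.499
finger_force: 0.0
t: 2.55
eef_pos: [0.502, -0.2728, 0.2311]
orientation: [[-0.994, -0.106, -0.0], [-0.106, 0.994, 0.0], [0.0, 0.0, -1.0]]
ft_force: [-0.3, -0.5, -0.4]
finger_gap: 0.498
finger_force: 0.0
shift [ -0.6   0.  189.1] turn -0.001 t 2.55
shift [ -0.6   0.  131.1] turn -0.001 t 2.55
```

```bash
python3 -m pendant '[[0.45,-1,0,50,0],[0.45,-1,0,100,0],[0.45,-1,0,140,0],[0.45,-1,0,170,0],[0.45,-1,0,189,0]]' 25; python3 -m pendant '[[0.45,0,0,0,0],[0.1,0,0,0,0],[0.1,0,0,0,0],[0.1,0,0,0,0],[0.1,0,0,0,0]]'; python3 - <<'E'
from h import *
c=read_camera('side');cv2.imwrite('pics/g1.png',cv2.resize(c['img'][180:320,160:320,::-1],(640,560),interpolation=2))
E
```

```text
t: 3.18
eef_pos: [0.5023, -0.2718, 0.0406]
orientation: [[-0.994, -0.106, -0.002], [-0.106, 0.994, 0.001], [0.001, 0.001, -1.0]]
ft_force: [0.1, 0.1, 0.4]
finger_gap: 0.451
finger_force: 0.0
t: 3.8
eef_pos: [0.5039, -0.2721, 0.044]
orientation: [[-0.994, -0.107, 0.002], [-0.107, 0.994, 0.0], [-0.002, 0.0, -1.0]]
ft_force: [-0.5, 5.5, 1.5]
finger_gap: 0.201
finger_force: 27.5
```

View pics/g1.png

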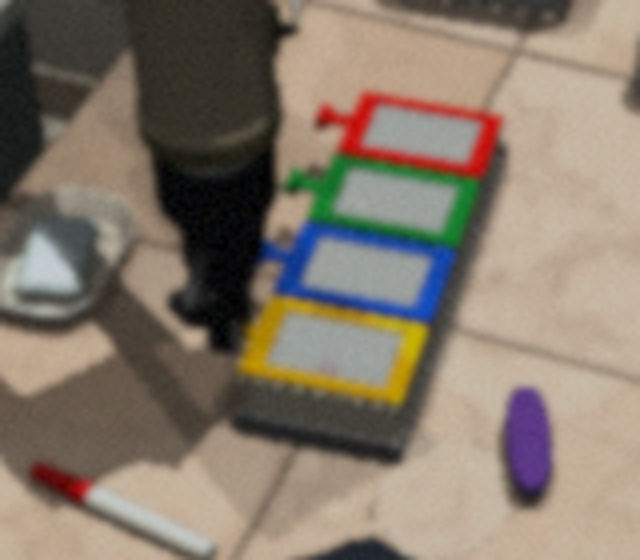

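Side view: the fingers straddle the yellow grip at about (235,330) of the crop, and the gap of 17 mm matches the 18 mm barrel. Now I lift along the hinge arc.

```bash
python3 -m pendant '[[0.1,-1,0,-12,0],[0.1,-3,0,-25,0],[0.1,-6,0,-36,0],[0.1,-11,0,-48,0],[0.1,-17,0,-59,0]]'; python3 -m pendant '[[0.1,-7,0,-10,0],[0.1,-14,0,-20,0],[0.1,-23,0,-29,0],[0.1,-33,0,-37,0],[0.1,-43,0,-44,0]]' ; python3 - <<'E'
from h import *
c=read_camera('side');cv2.imwrite('pics/g2.png',cv2.resize(c['img'][160:320,160:340,::-1],(630,560),interpolation=2))
E
```

```text
t: 4.47
eef_pos: [0.5202, -0.2703, 0.1027]
orientation: [[-0.994, -0.107, 0.0], [-0.107, 0.994, 0.0], [-0.0, 0.0, -1.0]]
ft_force: [0.5, 4.4, -2.8]
finger_gap: 0.201
finger_force: 26.7
t: 5.1
eef_pos: [0.563, -0.2656, 0.1462]
orientation: [[-0.994, -0.107, -0.0], [-0.107, 0.994, 0.001], [0.0, 0.001, -1.0]]
ft_force: [0.2, 4.3, -4.9]
finger_gap: 0.201
finger_force: 26.0
```

View pics/g2.png

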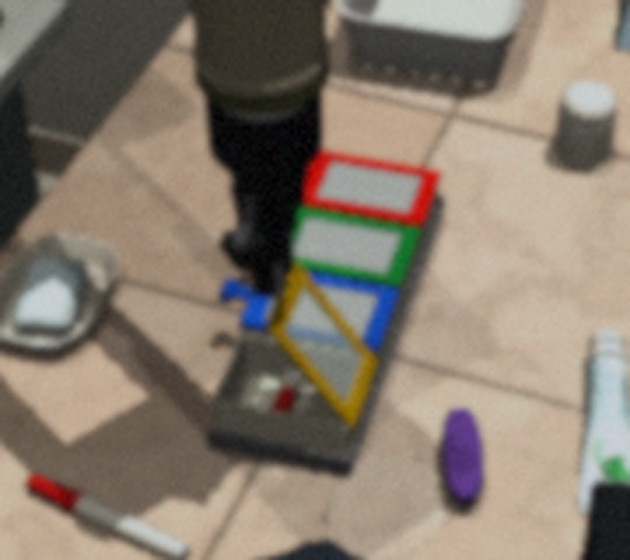

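The lid follows (yellow frame raised, battery visible at about (285,398) of the crop). Continuing past upright, then I release.

```bash
python3 -m pendant '[[0.1,-11,0,-6,0],[0.1,-22,0,-11,0],[0.1,-34,0,-14,0],[0.1,-46,0,-17,0],[0.1,-59,0,-18,0]]'; python3 -m pendant '[[0.1,-8,0,0,0],[0.1,-15,0,0,0],[0.1,-15,0,0,0]]'; python3 -m pendant '[[0.4,0,0,0,0],[0.4,0,0,0,0],[0.4,0,0,0,0]]'; python3 -m pendant '[[0.4,0,0,-30,0],[0.4,0,0,-60,0],[0.4,50,0,-70,0],[0.4,100,0,-70,0],[0.4,140,0,-70,0]]';python3 - <<'E'
from h import *
s,t=read_camera('side'),read_camera('top')
a=cv2.resize(s['img'][160:320,160:340,::-1],(400,356),interpolation=2);b=cv2.resize(t['img'][160:280,270:405,::-1],(400,356),interpolation=2)
cv2.imwrite('pics/g3.png',cv2.hconcat([a,b]))
E
```

```text
t: 5.78
eef_pos: [0.6219, -0.2593, 0.1645]
orientation: [[-0.994, -0.107, 0.0], [-0.107, 0.994, 0.0], [-0.0, 0.0, -1.0]]
ft_force: [-3.2, 5.1, 0.3]
finger_gap: 0.195
finger_force: 24.4
t: 6.15
eef_pos: [0.6371, -0.2577, 0.1644]
orientation: [[-0.994, -0.108, 0.001], [-0.108, 0.994, 0.0], [-0.001, 0.0, -1.0]]
ft_force: [-1.6, 5.4, 0.9]
finger_gap: 0.2
finger_force: 24.5
t: 6.52
eef_pos: [0.6364, -0.2588, 0.1639]
orientation: [[-0.994, -0.107, 0.001], [-0.107, 0.994, -0.001], [-0.001, -0.001, -1.0]]
ft_force: [-0.7, 0.2, -0.6]
finger_gap: 0.399
finger_force: 0.0
t: 7.15
eef_pos: [0.4956, -0.2737, 0.2338]
orientation: [[-0.994, -0.107, 0.001], [-0.107, 0.994, -0.001], [-0.001, -0.001, -1.0]]
ft_force: [-0.9, -0.3, -0.6]
finger_gap: 0.402
finger_force: 0.0
```

View pics/g3.png

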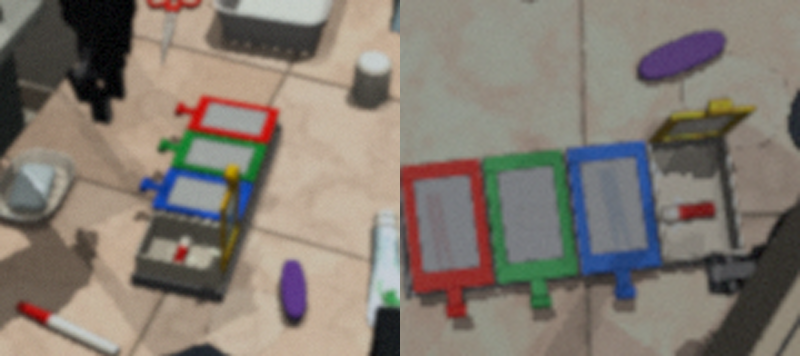

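The lid stands upright and open; the battery lies in the box at about (690,211) of the crop, i.e. top pixel (368,231). I measure it against the expected spot.

```bash
python3 - <<'E'
from h import *
t,s=read_camera('top'),read_camera('side')
U=[]
for c,(x0,y0,x1,y1) in((t,(358,222,380,240)),(s,(230,262,252,284))):
    m=mask(c,'red',90,50);w=m*0;w[y0:y1,x0:x1]=m[y0:y1,x0:x1];ys,xs=np.nonzero(w)
    print(len(xs),xs.min(),xs.max(),ys.min(),ys.max(),'red part',on(c,(xs.mean(),ys.mean()),.022).round(4))
    g=cv2.cvtColor(c['img'],cv2.COLOR_RGB2HSV)[...,2];
print('top whole 353..',on(t,(367.9-10,231),.022),proj(t,(.568,-.2657,.022)),proj(s,(.568,-.2657,.022)))
go((.568,-.2657,.14),.108);go((.568,-.2657,.011),.108)
E
```

```text
56 364 375 228 233 red part [ 0.5647 -0.2697  0.022 ]
39 238 244 270 277 red part [ 0.5659 -0.2648  0.022 ]
top whole 353.. [ 0.56378198 -0.23945637  0.022     ] [367.90160166 229.39703965] [241.43758673 274.26820347]
shift [-71.5   0.5  94. ] turn 1.569 t 7.35
shift [-71.4   0.6 223. ] turn 1.569 t 7.35
```

```bash
python3 -m pendant '[[0.4,0,0,0,0.18],[0.4,0,0,0,0.36],[0.4,0,0,0,0.54],[0.4,0,0,0,0.72],[0.4,0,0,0,0.9]]'; python3 -m pendant '[[0.4,0,0,0,0.18],[0.4,0,0,0,0.36],[0.4,0,0,0,0.54],[0.4,0,0,0,0.669],[0.4,0,0,0,0.669]]'; python3 -c "
from h import *
go((.566,-.2655,.011),.108)"
```

```text
t: 7.98
eef_pos: [0.4983, -0.2732, 0.2334]
orientation: [[-0.698, 0.716, 0.001], [0.716, 0.698, -0.0], [-0.001, 0.0, -1.0]]
ft_force: [-1.5, 0.6, 0.1]
finger_gap: 0.401
finger_force: 0.0
t: 8.6
eef_pos: [0.4981, -0.2732, 0.2334]
orientation: [[-0.11, 0.994, 0.0], [0.994, 0.11, -0.0], [-0.0, 0.0, -1.0]]
ft_force: [-0.9, -0.8, -0.3]
finger_gap: 0.397
finger_force: 0.0
shift [2.000e-01 6.820e+01 2.224e+02] turn 0.003 t 8.6
```

```bash
python3 -m pendant '[[0.4,0,40,20,0],[0.4,0,68,60,0],[0.4,0,68,110,0],[0.4,0,68,140,0],[0.4,0,68,170,0]]'; python3 -m pendant '[[0.4,0,0,20,0],[0.4,0,0,36,0],[0.4,0,0,50,0],[0.4,0,0,51,0]]'; python3 -m pendant '[[0.05,0,0,0,0],[0.05,0,0,0,0],[0.05,0,0,0,0],[0.05,0,0,0,0]]' 30
```

```text
t: 9.22
eef_pos: [0.5651, -0.2655, 0.0617]
orientation: [[-0.113, 0.994, -0.0], [0.994, 0.113, 0.0], [0.0, -0.0, -1.0]]
ft_force: [1.0, -0.4, 0.8]
finger_gap: 0.398
finger_force: 0.0
t: 9.72
eef_pos: [0.5643, -0.2655, 0.0114]
orientation: [[-0.109, 0.994, -0.001], [0.994, 0.109, 0.001], [0.001, -0.001, -1.0]]
ft_force: [-0.2, 0.5, 0.3]
finger_gap: 0.401
finger_force: 0.0
t: 10.22
eef_pos: [0.5653, -0.2662, 0.0131]
orientation: [[-0.109, 0.994, 0.001], [0.994, 0.109, -0.001], [-0.001, 0.001, -1.0]]
ft_force: [0.5, -0.5, 3.3]
finger_gap: 0.179
finger_force: 31.4
```

```bash
python3 -m pendant '[[0.05,0,0,-10,0],[0.05,0,0,-40,0],[0.05,0,0,-85,0],[0.05,0,0,-130,0],[0.05,0,0,-170,0]]'; python3 - <<'E'
from h import *
s,t=read_camera('side'),read_camera('top')
a=cv2.resize(s['img'][140:320,160:340,::-1],(400,400),interpolation=2);b=cv2.resize(t['img'][150:285,270:405,::-1],(400,400),interpolation=2)
cv2.imwrite('pics/g4.png',cv2.hconcat([a,b]))
go((.530,.266,.18),.108)
E
```

```text
t: 10.85
eef_pos: [0.5648, -0.2658, 0.1848]
orientation: [[-0.109, 0.994, 0.001], [0.994, 0.109, -0.001], [-0.001, 0.001, -1.0]]
ft_force: [0.5, -0.2, -1.1]
finger_gap: 0.179
finger_force: 31.1
shift [534.4  20.7   6.6] turn 0.001 t 10.95
```

View pics/g4.png

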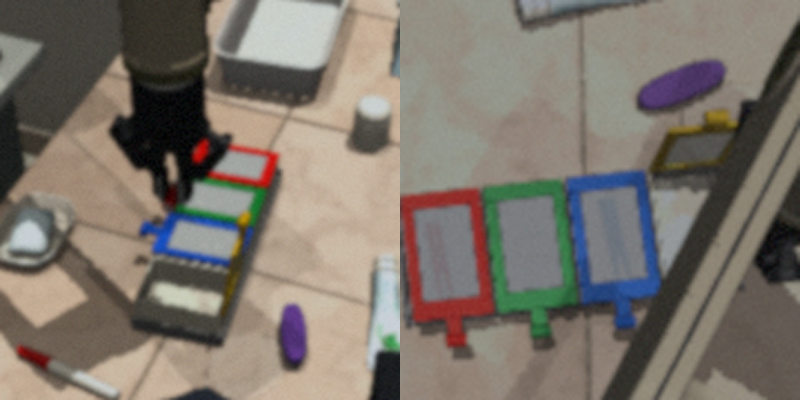

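The battery is in the fingers (red at (172,195) of the left crop), the box is empty, and the lid is still upright. I carry it to the tray.

```bash
python3 -m pendant '[[0.05,40,2,0,0],[0.05,95,4,0,0],[0.05,150,6,0,0],[0.05,205,8,0,0],[0.05,260,10,0,0]]'; python3 -m pendant '[[0.05,55,2,0,0],[0.05,110,4,0,0],[0.05,165,6,0,0],[0.05,220,8,0,0],[0.05,274,11,0,0]]';python3 -m pendant '[[0.05,0,0,30,0],[0.05,0,0,60,0],[0.05,0,0,90,0],[0.05,0,0,110,0],[0.05,0,0,130,0]]'; python3 - <<'E'
from h import *
s,t=read_camera('side'),read_camera('top')
a=cv2.resize(s['img'][80:230,210:360,::-1],(400,400),interpolation=2);b=cv2.resize(t['img'][190:325,80:215,::-1],(400,400),interpolation=2)
cv2.imwrite('pics/g5.png',cv2.hconcat([a,b]))
go((.530,.266,.008),.108)
E
```

```text
t: 11.58
eef_pos: [0.5456, -0.0046, 0.182]
orientation: [[-0.109, 0.994, -0.001], [0.994, 0.109, 0.0], [0.0, -0.0, -1.0]]
ft_force: [0.7, -0.3, -0.2]
finger_gap: 0.178
finger_force: 31.1
t: 12.2
eef_pos: [0.5267, 0.269, 0.182]
orientation: [[-0.109, 0.994, -0.001], [0.994, 0.109, -0.0], [-0.0, -0.001, -1.0]]
ft_force: [1.5, -0.0, 0.2]
finger_gap: 0.175
finger_force: 31.1
t: 12.82
eef_pos: [0.5276, 0.2673, 0.0515]
orientation: [[-0.109, 0.994, 0.0], [0.994, 0.109, 0.0], [0.0, 0.0, -1.0]]
ft_force: [-0.3, 0.2, -0.2]
finger_gap: 0.183
finger_force: 31.1
shift [-0.9  4.2 41.6] turn 0.001 t 12.925
```

View pics/g5.png

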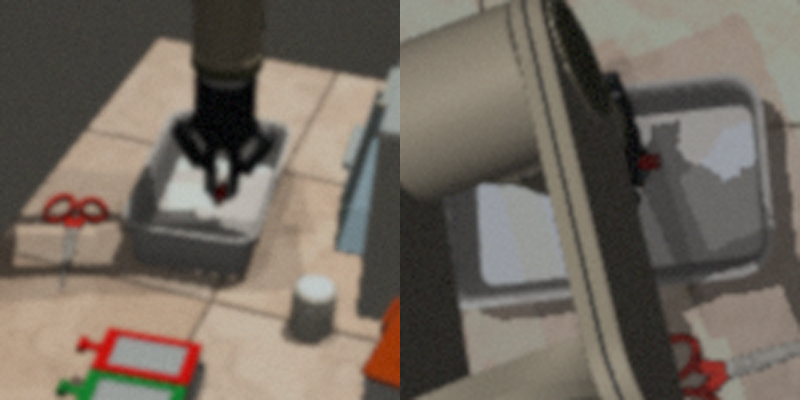

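The battery is over the tray floor, inside the walls (red at (220,192) left, (650,160) right). Lowering in small steps while watching the force.

```bash
python3 -m pendant '[[0.05,0,2,10,0],[0.05,0,3,20,0],[0.05,0,3,28,0],[0.05,0,3,34,0],[0.05,0,3,37,0]]' | grep -E "pos|ft_"; python3 -m pendant '[[0.05,0,0,1,0],[0.05,0,0,2,0],[0.05,0,0,2,0]]'| grep -E "pos|ft_"; python3 -m pendant '[[0.05,0,0,1,0],[0.05,0,0,2,0],[0.05,0,0,2,0]]'| grep -E "pos|ft_"
```

```text
eef_pos: [0.5302, 0.2676, 0.0148]
ft_force: [-0.5, 1.0, -0.1]
eef_pos: [0.5306, 0.2677, 0.0135]
ft_force: [0.6, 0.0, -0.9]
eef_pos: [0.5304, 0.2676, 0.0112]
ft_force: [-0.1, -0.8, -0.7]
```

```bash
python3 -m pendant '[[0.05,0,0,1,0],[0.05,0,0,2,0],[0.05,0,0,2,0]]'| grep -E "pos|ft_"; python3 -m pendant '[[0.05,0,0,1,0],[0.05,0,0,1,0],[0.05,0,0,1,0]]'| grep -E "pos|ft_"
```

```text
eef_pos: [0.5304, 0.2676, 0.0092]
ft_force: [0.7, -1.3, -0.0]
eef_pos: [0.5305, 0.2676, 0.0083]
ft_force: [0.6, 0.3, 0.6]
```

```bash
for i in 1; do python3 -m pendant '[[0.05,0,0,1,0],[0.05,0,0,1,0],[0.05,0,0,1,0]]'| grep -E "pos|ft_"; done; python3 -m pendant '[[0.05,0,0,1,0],[0.05,0,0,1,0],[0.05,0,0,1,0]]'| grep -E "pos|ft_"
```

```text
eef_pos: [0.5306, 0.2677, 0.0075]
ft_force: [-0.6, 0.2, 2.4]
eef_pos: [0.5307, 0.2677, 0.0074]
ft_force: [-5.0, -2.2, 11.7]
```

Contact with the floor is felt (TCP stopped at 7.4 mm). I back off 1.5 mm, release gently and rise.

```bash
python3 -m pendant '[[0.05,0,0,-1.5,0],[0.25,0,0,-1.5,0],[0.35,0,0,-1.5,0],[0.35,0,0,-1.5,0],[0.35,0,0,-1.5,0]]'; python3 -m pendant '[[0.35,0,0,-20,0],[0.35,0,0,-60,0],[0.35,0,0,-110,0],[0.35,0,0,-160,0],[0.35,0,0,-210,0]]'; python3 - <<'E'
from h import *
s,t=read_camera('side'),read_camera('top')
a=cv2.resize(s['img'][80:230,210:360,::-1],(400,400),interpolation=2);b=cv2.resize(t['img'][190:325,80:215,::-1],(400,400),interpolation=2)
cv2.imwrite('pics/g6.png',cv2.hconcat([a,b]))
go((.6364,-.2588,.234),1.678-np.pi);go((.6364,-.2588,.234),1.678);print(read_state()['joint_positions'])
E
```

```text
t: 16.42
eef_pos: [0.5304, 0.2676, 0.0077]
orientation: [[-0.109, 0.994, -0.0], [0.994, 0.109, -0.0], [-0.0, -0.0, -1.0]]
ft_force: [0.2, -0.7, 0.0]
finger_gap: 0.35
finger_force: 0.0
t: 17.05
eef_pos: [0.5305, 0.2676, 0.2214]
orientation: [[-0.109, 0.994, 0.002], [0.994, 0.109, 0.001], [0.0, 0.002, -1.0]]
ft_force: [0.5, 0.3, 0.5]
finger_gap: 0.35
finger_force: 0.0
shift [-535.9   44.4   -7.7] turn 1.573 t 17.15
shift [-535.9   44.4   -7.7] turn -1.569 t 17.15
[ 3.81066866e-01  1.13203182e-01  1.51339835e+00 -2.18802202e-05
  1.50129248e+00  2.71959349e-01]
```

View pics/g6.png

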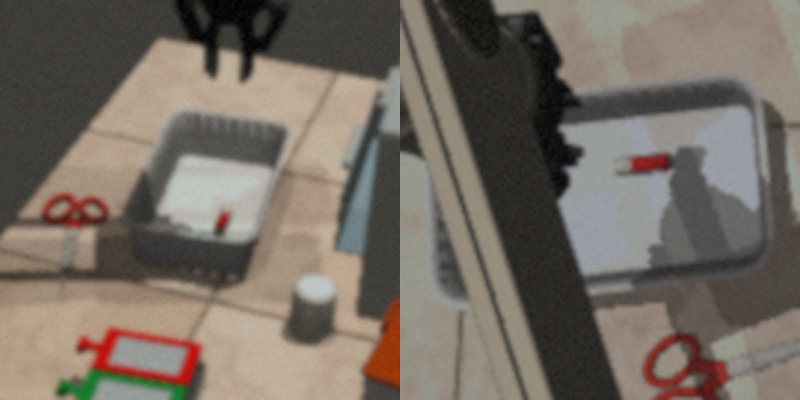

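The battery lies on the tray floor (red/white at (645,163) right crop). Now I return to the lid grip in the pose where I released it.

```bash
python3 -m pendant '[[0.4,-40,4,-8,0],[0.4,-95,8,-14,0],[0.4,-150,12,-14,0],[0.4,-205,16,-14,0],[0.4,-260,20,-14,0]]' | grep pos; python3 -m pendant '[[0.4,-55,4,0,0],[0.4,-110,8,0,0],[0.4,-165,12,0,0],[0.4,-220,16,0,0],[0.4,-276,24,0,0]]'| grep pos; python3 -m pendant '[[0.4,0,0,0,-0.18],[0.4,0,0,0,-0.36],[0.4,0,0,0,-0.54],[0.4,0,0,0,-0.72],[0.4,0,0,0,-0.9]]'| grep pos; python3 -m pendant '[[0.4,0,0,0,-0.18],[0.4,0,0,0,-0.36],[0.4,0,0,0,-0.54],[0.4,0,0,0,-0.669],[0.4,0,0,0,-0.669]]' | grep pos; python3 - <<'E'
from h import *
go((.6364,-.2588,.164),1.678)
s,t=read_camera('side'),read_camera('top')
for c in(t,s):
    m=mask(c,'yellow',80,50);w=m*0
    (x0,y0,x1,y1)=(350,180,400,215) if c is t else (225,205,275,285)
    w[y0:y1,x0:x1]=m[y0:y1,x0:x1];ys,xs=np.nonzero(w);i=ys.argmin();print(len(xs),(xs[i],ys[i]),proj(c,(.6364,-.2588,.179)))
E
```

```text
eef_pos: [0.5788, 0.0097, 0.2331]
eef_pos: [0.6326, -0.2622, 0.2332]
eef_pos: [0.6325, -0.2604, 0.2329]
eef_pos: [0.6326, -0.2604, 0.2328]
shift [-3.9  1.2 68.8] turn -0.001 t 19.65
32 (np.int64(361), np.int64(193)) [378.17262895 190.65383458]
162 (np.int64(244), np.int64(218)) [266.75071406 236.52080469]
```

```bash
python3 -m pendant '[[0.4,-4,1,25,0],[0.4,-4,1,45,0],[0.4,-4,1,60,0],[0.4,-4,1,69,0],[0.4,-4,1,69,0]]' | grep -E 'pos|ft_'; python3 -m pendant '[[0.1,0,0,0,0],[0.1,0,0,0,0],[0.1,0,0,0,0],[0.1,0,0,0,0]]' 25
```

```text
eef_pos: [0.636, -0.2588, 0.162]
ft_force: [-0.3, 0.3, -0.1]
t: 20.88
eef_pos: [0.6369, -0.2577, 0.1638]
orientation: [[-0.994, -0.108, 0.001], [-0.108, 0.994, 0.001], [-0.001, 0.001, -1.0]]
ft_force: [-1.1, 5.7, 0.7]
finger_gap: 0.199
finger_force: 26.0
```

Grip regained (gap 17 mm). Reverse arc to shut.

```bash
python3 -m pendant '[[0.1,16,0,0,0],[0.1,28,0,1,0],[0.1,40,0,3,0],[0.1,52,0,7,0],[0.1,63,0,12,0]]' | grep -E 'pos|ft_|gap'; python3 -m pendant '[[0.1,11,0,6,0],[0.1,21,0,13,0],[0.1,31,0,21,0],[0.1,39,0,30,0],[0.1,47,0,39,0]]' | grep -E 'pos|ft_|gap'; python3 -m pendant '[[0.1,7,0,10,0],[0.1,12,0,21,0],[0.1,17,0,33,0],[0.1,20,0,45,0],[0.1,22,0,57,0]]' | grep -E 'pos|ft_|gap'; python3 -m pendant '[[0.1,0.5,0,6,0],[0.1,1,0,12,0],[0.1,1,0,14,0],[0.1,1,0,14,0]]'
```

```text
eef_pos: [0.5753, -0.2646, 0.1549]
ft_force: [-6.2, 9.8, 17.6]
finger_gap: 0.196
eef_pos: [0.5265, -0.2698, 0.1139]
ft_force: [-7.0, 9.5, 8.4]
finger_gap: 0.197
eef_pos: [0.5033, -0.2721, 0.0546]
ft_force: [-9.5, 5.4, 3.8]
finger_gap: 0.202
t: 23.25
eef_pos: [0.5022, -0.2722, 0.0403]
orientation: [[-0.994, -0.107, -0.004], [-0.107, 0.994, 0.002], [0.004, 0.003, -1.0]]
ft_force: [-10.0, 5.1, 2.2]
finger_gap: 0.202
finger_force: 34.6
```

```bash
python3 -m pendant '[[0.1,0,0,1,0],[0.4,0,0,1,0],[0.4,0,0,1,0],[0.4,0,0,1,0]]'|grep -E 'ft_|gap'; python3 -m pendant '[[0.4,0,0,-30,0],[0.4,0,0,-80,0],[0.4,50,0,-130,0],[0.4,100,0,-150,0],[0.4,100,60,-150,0]]' |grep pos; python3 - <<'E'
from h import *
s,t=read_camera('side'),read_camera('top')
a=cv2.resize(s['img'][180:310,190:320,::-1],(400,400),interpolation=2);b=cv2.resize(t['img'][150:285,270:405,::-1],(400,400),interpolation=2)
cv2.imwrite('pics/g7.png',cv2.hconcat([a,b]))
m=mask(s,'yellow');w=m*0;w[250:290,205:285]=m[250:290,205:285];c=max(cv2.findContours(w,0,2)[0],key=cv2.contourArea)
k=cv2.morphologyEx(cv2.drawContours(w*0,[c],-1,1,-1),cv2.MORPH_OPEN,np.ones((11,11)));b=max(cv2.findContours(k,0,2)[0],key=cv2.contourArea)
r=cv2.minAreaRect(b);print(r,'was (242.4,267.1)',c[:,0][c[:,0,1].argmax()],c[:,0][c[:,0,0].argmin()],'was 257 281 / 214 261')
E
```

```text
ft_force: [0.2, 0.4, 0.0]
finger_gap: 0.4
eef_pos: [0.3968, -0.2292, 0.1933]
((242.8408660888672, 266.7560119628906), (43.57121658325195, 21.116073608398438), 11.888657569885254) was (242.4,267.1) [257 281] [215 259] was 257 281 / 214 261
```

View pics/g7.png

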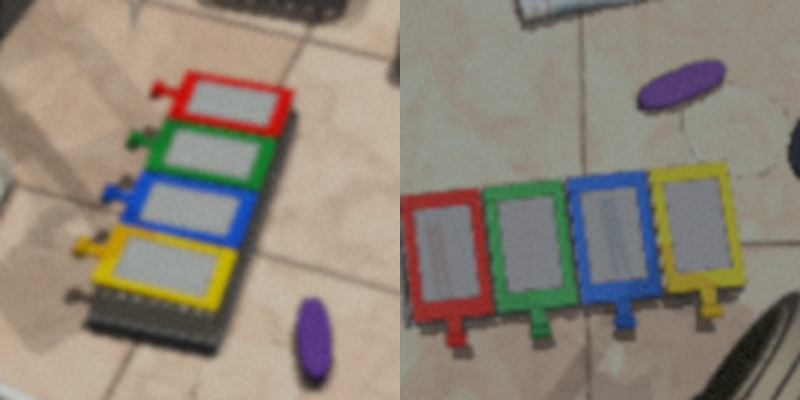

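All four lids look shut, but the yellow grip sits about 2 px higher in the side view than at the start ((215,259) against (214,261)), so I press the front edge with shut fingers to be sure.

```bash
python3 -c "
from h import *
go((.5244,-.2703,.065),1.678)"
```

```text
shift [-121.3  -61.8  125.4] turn -0.001 t 24.475
```

```bash
python3 -m pendant '[[0,-30,-30,0,0],[0,-80,-61,0,0],[0,-121,-62,40,0],[0,-121,-62,85,0],[0,-121,-62,125,0]]' |grep -E 'pos|ft_'; python3 -m pendant '[[0,0,0,4,0],[0,0,0,7,0],[0,0,0,9,0],[0,0,0,9,0]]' |grep -E 'pos|ft_|gap'
```

```text
eef_pos: [0.5257, -0.2727, 0.0628]
ft_force: [-0.6, 0.5, -0.0]
eef_pos: [0.5262, -0.2736, 0.0575]
ft_force: [0.0, 0.5, 0.4]
finger_gap: 0.001
```

```bash
python3 -m pendant '[[0,0,0,1,0],[0,0,0,2,0],[0,0,0,2,0]]' |grep -E 'pos|ft_'
```

```text
eef_pos: [0.5252, -0.2729, 0.0538]
ft_force: [0.0, -0.1, -0.4]
```

```bash
python3 -m pendant '[[0,0,0,1,0],[0,0,0,2,0],[0,0,0,2,0]]' |grep -E 'pos|ft_'
```

```text
eef_pos: [0.5253, -0.2731, 0.0532]
ft_force: [-6.2, 2.8, 12.1]
```

Firm stop at 53 mm, exactly the height of the shut lid's top. I retreat, do a final check and hand in.

```bash
python3 -m pendant '[[0,0,0,-20,0],[0,0,0,-60,0],[0,0,0,-110,0],[0,0,0,-150,0],[0,0,0,-150,0]]' |grep -E 'pos|ft_'; python3 - <<'E'
from h import *
from bench import job
t=read_camera('top');m=mask(t,'red',90,50);w=m*0;w[215:285,100:200]=m[215:285,100:200];ys,xs=np.nonzero(w)
print('battery red part',on(t,(xs.mean(),ys.mean()),.015).round(3))
print(job.close_job())
E
```

```text
eef_pos: [0.5277, -0.2745, 0.208]
ft_force: [0.2, -0.6, -0.4]
battery red part [0.529 0.264 0.015]
the job is handed in; nothing more can be done
None
```

The battery is lying in the white tray, the yellow lid is pressed fully shut, the other three lids stayed shut and I moved none of the bystanders; the job is handed in, but it returned no verdict.

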